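Find the foot switch by feel and fit it in the lamp base

ROBOT

A 6-joint arm with a two-finger parallel gripper is mounted at the origin on the work surface. World frame = base frame: x ahead of the robot, y to its left, z up, the work surface at z = 0. Lengths are in m, angles in rad, forces in N, time in s.
With the tool pointing down it reaches from about 0.375 to 0.9 m from the base axis. Payload 3.1 kg.
Tool frame: the origin (TCP) lies at the very end of the fingers, on their centre line; the grasp point (between the pads) lies 19 mm behind it; z points along the fingers, y is the direction in which the jaws open and shut (so a half turn about z gives the same grasp; the last joint's range is limited). The gripper opens to 85 mm and grips with 20 to 120 N. Pads are 22 mm wide; open, the fingers measure 114 mm over their backs; the gripper's body (76 mm by 85 mm) begins 54 mm behind the grasp point. The pads swing forward as they close: fully open they stand 13 mm farther back than shut.
Start: joints at [-1.442, 0.527, 1.433, -0, 1.181, -0.178], TCP at [0.189, -0.596, 0.231] pointing down, gripper open.
Joint ranges: [-3.08, 3.08], [-0.75, 2.2], [0.22, 2.44], [-1.43, 4.57], [0, 2.65], [-2.85, 2.85]. Speed limits (rad/s): [2.79, 2.79, 3.14, 3.14, 3.14, 3.14].

INTERFACE

Orientations are given as a unit quaternion [x, y, z, w].
In Python, from station import manip gives the robot as it stands. The module is installed in compiled form; this text tells all that it offers.
- The arm moves only by the tool send_rows, never from a script. Its argument "commands" is a list of rows, each an object with "delta_pos": the shift along the world's x, y, z in cm, a list of three; "yaw": the turn about the world's z in rad. A call has 1 to 10 rows; each row shifts and turns the pose as measured when the row begins; what a row does not reach is not made up. A row lasts 1/8 s, in which the tool goes at most 62.5 mm and 10.7 degrees, less where a joint would pass 70% of its speed; a pose out of reach is approached as far as the arm can. A call is refused whole if a number of a shift passes 6.25 or a number of a turn 0.188, either way. A call with a gripper value outside its range is refused whole. "grip" is the closure, from -1 (fully open) to 1 (shut), set as the call begins (left out, the last holds). The fingers move at their own pace and stop on an object; "force" is the grip in N (left out, the last holds). Time passes only in rows, so rows that do not move let the fingers close. It gives the time, the measured TCP pose, the force and the opening at its end, in the units of the state.
- manip.sense(): the state, without advancing time (a new reading comes with each control period).
- manip.snapshot(name): name is "side" or "top" or "wrist"; returns the picture (400x640x3 uint8, blue, green, red); there is no depth.
- manip.get_calibration(name): a dict with "fx", "fy", "cx", "cy" (pixels), "world_to_cam" (4x4, takes a point from world to camera coordinates); the wrist camera has in their place "mount" (4x4, takes a point from camera to tool coordinates, whose origin is the TCP and whose axes are the flange's). Camera axes: x right, y down, z forward; pixel columns grow to the right and rows downward; lengths in m; the calibration is good to about 2 mm. The wrist camera is an equidistant fisheye: a pixel r from the principal point sees the ray r / f radians off the axis. A picture is of the moment at which its call begins: read the wrist's pose just before it. get_calibration takes no time and is no camera call.
- manip.sign_off(): hands the job in, once; it reports no verdict.
The state is a dict: "t": time; "q": joint angles; "qd": joint speeds; "tau": joint torques, N m; "tcp_pos": TCP position; "tool_rot": TCP orientation; "force": force on the tool from outside, world axes, zero at the start; "ft_torque": the same for the moment, N m; "finger_gap": opening from 0.0 (shut) to 1.0 (fully open).
Only numpy, scipy, OpenCV 4.12 (cv2) and the standard library are available. Lean on these libraries where they do the work, as an engineer would, in place of code of your own. Each camera call takes 0.05 s, during which the arm holds its last target. There are 200 camera calls.

TASK

Three lamp push switches stand on the bench and look alike, but one has the stiff spring of a foot switch and the other two are light hand switches: find the stiff one by feel, pressing it slowly where it stands until it clicks, and never lean hard on any button. Then set that switch upright and fully home in the round recess of the floor-lamp base, press its button there slowly until it clicks, and let it spring back. Leave the two light switches standing where they are, and do not shove the other things about.

Things in the scene. Friction and masses are not known exactly. Their poses are not given: they have to be found in the camera images.
- switch_a: A lamp push switch, one of three of identical look: black round housing 44 mm in diameter and 36 mm high with a 2.5 mm chamfer round its foot, on top a brass collar (27 mm across, 3 mm high) and in its middle a steel button 18 mm in diameter whose top stands 51 mm above the underside. Origin: centre of the underside, z up. Loose, about 150 g, stands upright on the bench at z = 0.
- switch_a_button: Steel button of this switch. Origin: centre of its top face, 51 mm above the switch's underside when up. All three buttons go straight down, 8.5 mm at most, and spring back up. The force peaks at about 2 mm, then falls by almost half as the contact clicks over; the click is through at 4.5 to 5 mm; then the force rises again to the hard stop.
- switch_b: A lamp push switch, one of three of identical look: black round housing 44 mm in diameter and 36 mm high with a 2.5 mm chamfer round its foot, on top a brass collar (27 mm across, 3 mm high) and in its middle a steel button 18 mm in diameter whose top stands 51 mm above the underside. Origin: centre of the underside, z up. Loose, about 150 g, stands upright on the bench at z = 0.
- switch_b_button: Steel button of this switch. Origin: centre of its top face, 51 mm above the switch's underside when up. Peak force before the click, of all three: about 11 N on the one stiff switch, under 5 N on the two light ones (at 6 N a light one is 7 mm down, the stiff one 1 mm). At the hard stop: about 19 N and 8 N.
- switch_c: A lamp push switch, one of three of identical look: black round housing 44 mm in diameter and 36 mm high with a 2.5 mm chamfer round its foot, on top a brass collar (27 mm across, 3 mm high) and in its middle a steel button 18 mm in diameter whose top stands 51 mm above the underside. Origin: centre of the underside, z up. Loose, about 150 g, stands upright on the bench at z = 0.
- switch_c_button: Steel button of this switch. Origin: centre of its top face, 51 mm above the switch's underside when up. A press of more than 22 N damages any of the three. A switch stands steady while pressed near its middle.
- lamp_base: Floor-lamp base, a pale wooden slab with a grey recess floor, 220 x 180 x 30 mm (x, y, z), fixed. Origin: centre of its underside, on the bench; x along the long side. A short brass threaded stub (10 mm thick, up to 56 mm above the bench) with a nut stands at x = +55 mm; the round switch recess is at x = -40 mm.
- recess_floor (a point): Centre of the floor of the round switch recess in the lamp base, 18 mm above the bench; the recess is 46 mm in diameter and 12 mm deep (its rim is level with the slab's top, 30 mm above the bench). A switch set fully home has its underside here and stands 24 mm of housing above the slab.
- lampholder: Brass lampholder, 38 mm in diameter, 52 mm high, standing upright. Loose bystander, not part of the job.
- locknut: Brass ring nut, 34 mm across, 7 mm high, lying flat. Loose bystander, not part of the job.
- finial: Turned brass finial, 26 mm in diameter, 42 mm high, standing. Loose bystander, not part of the job.
- screw_jar: Closed glass jar, 60 mm in diameter, 70 mm high. Loose bystander, not part of the job.
- screwdriver: Screwdriver 170 mm long, lying on the bench; origin about mid-length. Loose bystander, not part of the job.
- wrench: Steel wrench 140 mm long, lying on the bench; origin about mid-length. Loose bystander, not part of the job.
- sanding_block: Cork sanding block 100 x 60 x 26 mm. Loose bystander, not part of the job.
Mind the look-alikes: they are no part of the job. Leave any purple look-alike of the switch_c alone.

How it is judged:
By the outcome, as a careful person would: the job done as asked, in the order asked, and still so for the second after the job is handed in, with the robot touching nothing.
It also fails if it takes over 64 s, if anything falls off the work surface, if the arm or the gripper's body presses on something with over 40 N, if the wrist force passes 120 N, or if a joint passes its speed limit or range.

## Working session

There is one attempt and no reset: what is moved stays moved. The work goes in short steps, Python scripts to look and compute and a tool call to move; the robot and the scene stay as the last step left them, time stands still between calls to the robot, and variables do not carry over. Pictures are saved under pics/ and viewed, about 8 in all and at most 12, crops included, and the job is handed in when it is done.

Besides the shell and the picture viewer there is one more tool, called after ">>>" by a JSON object that holds its "name" and its "arguments". send_rows: Moves the arm, as the interface text tells. Its arguments: {"type":"object","properties":{"commands":{"type":"array","items":{"type":"object","properties":{"delta_pos":{"type":"array","items":{"type":"number"}},"yaw":{"type":"number"}}}},"grip":{"type":"number"},"force":{"type":"number"}},"required":["commands"]}

```bash
mkdir -p pics
python3 - <<'E'
from station import manip
import cv2,numpy as np
s=manip.sense();print({k:np.round(v,3) for k,v in s.items()})
for n in("top","side"):
    cv2.imwrite(f"pics/{n}0.png",manip.snapshot(n)); print(n,manip.get_calibration(n))
print(manip.get_calibration("wrist"))
E
```

```text
{'t': np.float64(0.0), 'q': array([-1.441,  0.528,  1.434, -0.   ,  1.181, -0.179]), 'qd': array([-0.   , -0.001, -0.002, -0.001, -0.002,  0.001]), 'tau': array([ 1.0000e-03, -4.4235e+01, -1.7802e+01, -0.0000e+00,  8.0000e-03,
        0.0000e+00]), 'tcp_pos': array([ 0.189, -0.595,  0.23 ]), 'tool_rot': array([ 0.988,  0.153,  0.   , -0.001]), 'force': array([0.154, 0.464, 0.482]), 'ft_torque': array([ 0.025,  0.014, -0.004]), 'finger_gap': np.float64(0.999)}
top {'fx': 365.95849869881204, 'fy': 365.95849869881204, 'cx': 322.09855704335865, 'cy': 198.70055770980827, 'world_to_cam': array([[-0.02912254, -0.99948115, -0.01375919, -0.00614483],
       [-0.99519118,  0.03027993, -0.09315381,  0.56011192],
       [ 0.09352211,  0.01098015, -0.99555665,  0.7668787 ],
       [ 0.        ,  0.        ,  0.        ,  1.        ]])}
side {'fx': 455.70589464529775, 'fy': 455.70589464529775, 'cx': 317.50491563342945, 'cy': 198.29434745173756, 'world_to_cam': array([[-0.85152893, -0.52422563, -0.00927206,  0.45809236],
       [-0.27859968,  0.46738466, -0.83900763,  0.203188  ],
       [ 0.44416292, -0.71185607, -0.54404065,  0.7337016 ],
       [ 0.        ,  0.        ,  0.        ,  1.        ]])}
{'fx': 309.70691628693146, 'fy': 309.70691628693146, 'cx': 314.4823454424702, 'cy': 201.9477390829489, 'mount': array([[ 1.67687483e-04, -9.62338615e-01, -2.71853568e-01,
         6.92259171e-02],
       [ 9.99999622e-01,  3.93318857e-04, -7.75485516e-04,
         5.93173779e-04],
       [ 8.53204792e-04, -2.71853335e-01,  9.62338317e-01,
        -1.43581472e-01],
       [ 0.00000000e+00,  0.00000000e+00,  0.00000000e+00,
         1.00000000e+00]])}
```

View pics/top0.png

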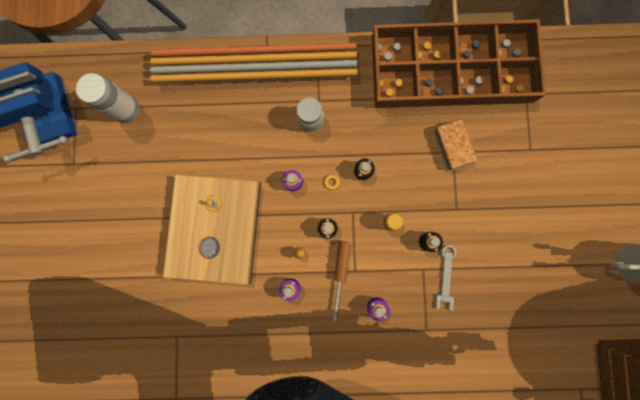

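View pics/side0.png

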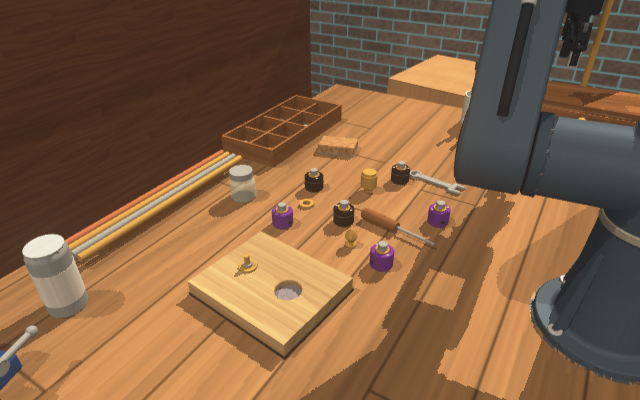

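The top view shows the three black switches at about (365,168), (328,228) and (431,241), with purple look-alikes at (292,180), (290,290) and (378,309). The recess is at (209,247) and the stub at (213,203). The side view agrees with this. Next I'll measure them from zoomed crops.

```bash
cat > h.py <<'E'
import numpy as np,cv2
from scipy.spatial.transform import Rotation as R
from station import manip
def ray(n,u,v,s=None):
    c=manip.get_calibration(n)
    x,y=(u-c["cx"])/c["fx"],(v-c["cy"])/c["fy"]
    if n=="wrist":
        r=np.hypot(x,y); d=np.array([np.sin(r)*x/max(r,1e-9),np.sin(r)*y/max(r,1e-9),np.cos(r)])
        A=R.from_quat(s["tool_rot"]).as_matrix();M=c["mount"]
        return A@M[:3,3]+s["tcp_pos"],A@M[:3,:3]@d
    W=c["world_to_cam"];Q=W[:3,:3].T
    return -Q@W[:3,3],Q@np.array([x,y,1])
def onz(n,u,v,z,s=None):
    o,d=ray(n,u,v,s);return o+d*(z-o[2])/d[2]
def proj(n,p,s=None):
    c=manip.get_calibration(n)
    if n=="wrist":
        A=R.from_quat(s["tool_rot"]).as_matrix();M=c["mount"]
        q=M[:3,:3].T@(A.T@(np.array(p)-s["tcp_pos"])-M[:3,3])
        r=np.arctan2(np.hypot(*q[:2]),q[2]);k=r/np.hypot(*q[:2])
        return c["cx"]+c["fx"]*q[0]*k,c["cy"]+c["fy"]*q[1]*k
    q=c["world_to_cam"][:3,:3]@p+c["world_to_cam"][:3,3]
    return c["cx"]+c["fx"]*q[0]/q[2],c["cy"]+c["fy"]*q[1]/q[2]
E
python3 - <<'E'
from h import *
im=cv2.imread("pics/top0.png");sd=cv2.imread("pics/side0.png")
for n,u,v,z in[("A",365,166,.051),("B",327,228,.051),("C",433,240,.051),("rec",209,247,.02),("stub",213,203,.05),("corner",175,175,.03),("c2",260,183,.03),("c3",165,276,.03),("c4",250,284,.03)]:
    p=onz("top",u,v,z);print(n,p.round(4),np.round(proj("side",p),1))
a=cv2.resize(im[155:270,300:450],None,fx=5,fy=5,interpolation=cv2.INTER_CUBIC)
cv2.imwrite("pics/z.png",a)
E
```

```text
A [ 0.6239 -0.1157  0.051 ] [311.9 169.4]
B [ 0.4958 -0.0315  0.051 ] [342.5 201.9]
C [ 0.4646 -0.2499  0.051 ] [398.2 162.4]
rec [0.4627 0.2252 0.02  ] [285.4 294.9]
stub [0.5553 0.207  0.05  ] [247.5 256.7]
corner [0.621  0.2964 0.03  ] [185.6 281.9]
c2 [0.5976 0.1108 0.03  ] [262.5 230.2]
c3 [0.4044 0.3159 0.03  ] [282.1 342.7]
c4 [0.3828 0.1349 0.03  ] [352.7 275.7]
```

View pics/z.png

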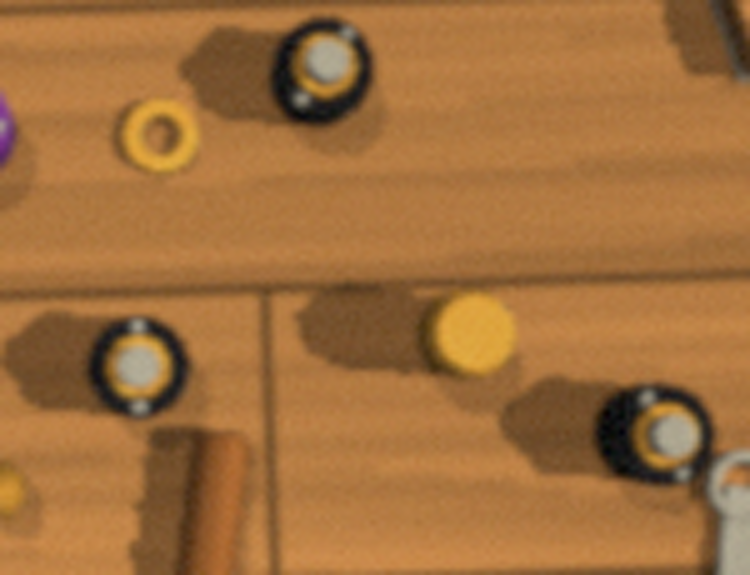

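The zoomed crop puts the button centres in top-view pixels at A (365.2,167.0), B (327.8,228.5) and C (435,242). The wrench is right beside C and the screwdriver is near B.

Run:
```python
from h import *
for n,u,v in[("A",365.2,167.0),("B",327.8,228.5),("C",435,242)]:
    p=onz("top",u,v,.051);print(n,p.round(4),np.round(proj("side",p),1))
```

```text
A [ 0.6218 -0.1161  0.051 ] [312.8 169.6]
B [ 0.4947 -0.0331  0.051 ] [343.3 201.7]
C [ 0.4604 -0.2537  0.051 ] [400.5 162.2]
```

>>> {"name": "send_rows", "arguments": {"commands": [{"delta_pos":[3.5,4.3,-1]},{"delta_pos":[3.5,4.3,-1]},{"delta_pos":[3.5,4.3,-1]},{"delta_pos":[3.5,4.3,-1]},{"delta_pos":[3.5,4.3,-1]},{"delta_pos":[3.5,4.3,-1]},{"delta_pos":[3.0,4.3,-1]},{"delta_pos":[1,2,0]},{"delta_pos":[0,0,0]}], "grip": 1, "force": 20}}

```text
validation failed for argument at $.co...
```

>>> {"name": "send_rows", "arguments": {"commands": [{"delta_pos":[3.5,4.3,-1.0],"yaw":0.0},{"delta_pos":[3.5,4.3,-1.0],"yaw":0.0},{"delta_pos":[3.5,4.3,-1.0],"yaw":0.0},{"delta_pos":[3.5,4.3,-1.0],"yaw":0.0},{"delta_pos":[3.5,4.3,-1.0],"yaw":0.0},{"delta_pos":[3.5,4.3,-1.0],"yaw":0.0},{"delta_pos":[3.0,4.3,-1.0],"yaw":0.0},{"delta_pos":[1.0,2.0,0.0],"yaw":0.0},{"delta_pos":[0.0,0.0,0.0],"yaw":0.0}], "grip": 1, "force": 20}}

```text
t: 1.23
tcp_pos: [0.4431, -0.2637, 0.1555]
tool_rot: [0.988, 0.152, -0.001, -0.002]
force: [0.9, -1.4, -0.2]
finger_gap: -0.0
```

Run:
```python
from h import *
s=manip.sense();im=manip.snapshot("wrist")
print(s["tcp_pos"])
for n,p in dict(A=[.6218,-.1161,.051],B=[.4947,-.0331,.051],C=[.4604,-.2537,.051]).items(): print(n,np.round(proj("wrist",p,s),1))
cv2.imwrite("pics/w1.png",im)
```

```text
[ 0.44312401 -0.26374049  0.15545079]
A [212.9 -39.9]
B [97.3 79.7]
C [309.1 177.7]
```

View pics/w1.png

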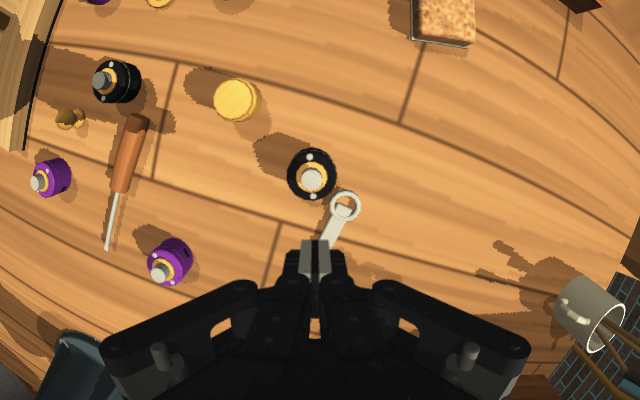

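The wrist view shows C's button at (311.5,179.5) against a predicted (309,178), which is within about 2 mm. B's position agrees too. I'll go down on C.

>>> {"name": "send_rows", "arguments": {"commands": [{"delta_pos":[1.65,0.9,-3.0],"yaw":0.0},{"delta_pos":[0.0,0.0,-4.0],"yaw":0.0},{"delta_pos":[0.0,0.0,-1.8],"yaw":0.0},{"delta_pos":[0.0,0.0,0.0],"yaw":0.0}]}}

```text
t: 1.78
tcp_pos: [0.4596, -0.2622, 0.0663]
tool_rot: [0.989, 0.148, 0.001, 0.002]
force: [0.7, 0.5, 0.9]
finger_gap: -0.002
```

>>> {"name": "send_rows", "arguments": {"commands": [{"delta_pos":[0.0,0.75,-0.8],"yaw":0.0},{"delta_pos":[0.0,0.0,0.0],"yaw":0.0}]}}

```text
t: 2.02
tcp_pos: [0.4596, -0.2561, 0.0589]
tool_rot: [0.989, 0.147, 0.001, 0.002]
force: [0.6, -0.2, 0.8]
finger_gap: -0.001
```

>>> {"name": "send_rows", "arguments": {"commands": [{"delta_pos":[0.0,0.1,-0.5],"yaw":0.0},{"delta_pos":[0.0,0.0,-0.15],"yaw":0.0},{"delta_pos":[0.0,0.0,-0.15],"yaw":0.0}]}}

```text
t: 2.4
tcp_pos: [0.4605, -0.2558, 0.052]
tool_rot: [0.989, 0.147, 0.002, 0.004]
force: [0.5, 0.5, 1.2]
finger_gap: 0.0
```

>>> {"name": "send_rows", "arguments": {"commands": [{"delta_pos":[0.0,0.0,-0.1],"yaw":0.0}]}}

```text
t: 2.52
tcp_pos: [0.4606, -0.2558, 0.0511]
tool_rot: [0.989, 0.147, 0.002, 0.004]
force: [-0.1, -0.0, 3.6]
finger_gap: -0.002
```

>>> {"name": "send_rows", "arguments": {"commands": [{"delta_pos":[0.0,0.0,-0.1],"yaw":0.0}]}}

```text
t: 2.65
tcp_pos: [0.4606, -0.2559, 0.0504]
tool_rot: [0.989, 0.147, 0.002, 0.004]
force: [-1.3, 0.2, 6.5]
finger_gap: -0.003
```

>>> {"name": "send_rows", "arguments": {"commands": [{"delta_pos":[0.0,0.0,-0.1],"yaw":0.0}]}}

```text
t: 2.78
tcp_pos: [0.4606, -0.2558, 0.0499]
tool_rot: [0.989, 0.148, 0.002, 0.004]
force: [-1.2, 0.3, 7.0]
finger_gap: -0.003
```

>>> {"name": "send_rows", "arguments": {"commands": [{"delta_pos":[0.0,0.0,-0.1],"yaw":0.0}]}}

```text
t: 2.9
tcp_pos: [0.4606, -0.2559, 0.0496]
tool_rot: [0.989, 0.148, 0.002, 0.004]
force: [-2.1, 1.8, 8.8]
finger_gap: 0.002
```

>>> {"name": "send_rows", "arguments": {"commands": [{"delta_pos":[0.0,0.0,-0.1],"yaw":0.0}]}}

```text
t: 3.02
tcp_pos: [0.4606, -0.2558, 0.0494]
tool_rot: [0.989, 0.148, 0.003, 0.004]
force: [-0.5, 1.1, 9.1]
finger_gap: 0.0
```

>>> {"name": "send_rows", "arguments": {"commands": [{"delta_pos":[0.0,0.0,-0.1],"yaw":0.0}]}}

```text
t: 3.15
tcp_pos: [0.4606, -0.2559, 0.0494]
tool_rot: [0.989, 0.148, 0.003, 0.005]
force: [-0.9, 2.2, 9.1]
finger_gap: -0.001
```

C is the stiff one: it holds 9 N at about 1.5 mm. I'll press through the click with slightly bigger steps.

>>> {"name": "send_rows", "arguments": {"commands": [{"delta_pos":[0.0,0.0,-0.14],"yaw":0.0},{"delta_pos":[0.0,0.0,-0.14],"yaw":0.0}]}}

```text
t: 3.4
tcp_pos: [0.4606, -0.2559, 0.0487]
tool_rot: [0.989, 0.148, 0.003, 0.005]
force: [-2.1, 0.9, 10.4]
finger_gap: 0.002
```

>>> {"name": "send_rows", "arguments": {"commands": [{"delta_pos":[0.0,0.0,-0.14],"yaw":0.0}]}}

```text
t: 3.52
tcp_pos: [0.4606, -0.2558, 0.0484]
tool_rot: [0.989, 0.148, 0.003, 0.005]
force: [-1.8, 0.5, 9.4]
finger_gap: 0.001
```

>>> {"name": "send_rows", "arguments": {"commands": [{"delta_pos":[0.0,0.0,-0.14],"yaw":0.0}]}}

```text
t: 3.65
tcp_pos: [0.4606, -0.2558, 0.0481]
tool_rot: [0.989, 0.148, 0.003, 0.005]
force: [-1.2, 1.3, 9.1]
finger_gap: 0.0
```

Past the peak, the force is now falling.

>>> {"name": "send_rows", "arguments": {"commands": [{"delta_pos":[0.0,0.0,-0.14],"yaw":0.0},{"delta_pos":[0.0,0.0,-0.14],"yaw":0.0}]}}

```text
t: 3.9
tcp_pos: [0.4606, -0.2558, 0.0471]
tool_rot: [0.989, 0.148, 0.003, 0.006]
force: [-1.6, 0.7, 7.4]
finger_gap: -0.001
```

>>> {"name": "send_rows", "arguments": {"commands": [{"delta_pos":[0.0,0.0,-0.14],"yaw":0.0}]}}

```text
t: 4.03
tcp_pos: [0.4606, -0.2558, 0.0464]
tool_rot: [0.989, 0.148, 0.004, 0.006]
force: [-1.5, 1.3, 5.8]
finger_gap: 0.001
```

>>> {"name": "send_rows", "arguments": {"commands": [{"delta_pos":[0.0,0.0,-0.12],"yaw":0.0}]}}

```text
t: 4.15
tcp_pos: [0.4606, -0.2558, 0.0459]
tool_rot: [0.989, 0.148, 0.004, 0.006]
force: [-1.8, 1.4, 7.4]
finger_gap: 0.001
```

>>> {"name": "send_rows", "arguments": {"commands": [{"delta_pos":[0.0,0.0,-0.15],"yaw":0.0},{"delta_pos":[0.0,0.0,-0.15],"yaw":0.0}]}}

```text
t: 4.4
tcp_pos: [0.4606, -0.2558, 0.0447]
tool_rot: [0.989, 0.148, 0.004, 0.006]
force: [-1.8, 1.0, 11.0]
finger_gap: 0.001
```

>>> {"name": "send_rows", "arguments": {"commands": [{"delta_pos":[0.0,0.0,0.3],"yaw":0.0},{"delta_pos":[0.0,0.0,0.3],"yaw":0.0},{"delta_pos":[0.0,0.0,1.0],"yaw":0.0},{"delta_pos":[0.0,0.0,4.0],"yaw":0.0},{"delta_pos":[0.0,0.0,4.0],"yaw":0.0},{"delta_pos":[0.0,0.0,2.0],"yaw":0.0},{"delta_pos":[0.0,0.0,0.0],"yaw":0.0}], "grip": 1}}

```text
t: 5.28
tcp_pos: [0.4607, -0.2559, 0.1661]
tool_rot: [0.989, 0.148, 0.004, 0.007]
force: [0.1, -0.5, -0.4]
finger_gap: 0.001
```

C clicked: the peak was about 10.4 N, it dropped to 5.8 N, then rose again. That identifies C as the stiff one. Next I'll turn the jaws away from the wrench and open them for the grasp.

>>> {"name": "send_rows", "arguments": {"commands": [{"delta_pos":[0.0,0.0,0.0],"yaw":0.18},{"delta_pos":[0.0,0.0,0.0],"yaw":0.18},{"delta_pos":[0.0,0.0,0.0],"yaw":0.18},{"delta_pos":[0.0,0.0,0.0],"yaw":0.18},{"delta_pos":[0.0,0.0,-3.0],"yaw":0.0},{"delta_pos":[0.0,0.0,-1.0],"yaw":0.0},{"delta_pos":[0.0,0.0,0.0],"yaw":0.0}], "grip": -0.4}}

```text
t: 6.15
tcp_pos: [0.4578, -0.2535, 0.1192]
tool_rot: [0.867, 0.498, 0.004, 0.0]
force: [0.4, -0.1, -0.2]
finger_gap: 0.697
```

Run:
```python
from h import *
s=manip.sense();im=manip.snapshot("wrist")
print(s["t"],s["tcp_pos"],s["finger_gap"],R.from_quat(s["tool_rot"]).as_matrix().round(3))
p=[.46,-.2553,.051];print(np.round(proj("wrist",p,s),1),np.round(proj("wrist",[.46,-.2553,.039],s),1))
cv2.imwrite("pics/w2.png",im)
```

```text
6.15 [ 0.45778692 -0.25347851  0.11920334] 0.6970913329633159 [[ 0.505  0.863  0.008]
 [ 0.863 -0.505  0.004]
 [ 0.007  0.005 -1.   ]]
[317.2 215.3] [317.  210.5]
```

View pics/w2.png

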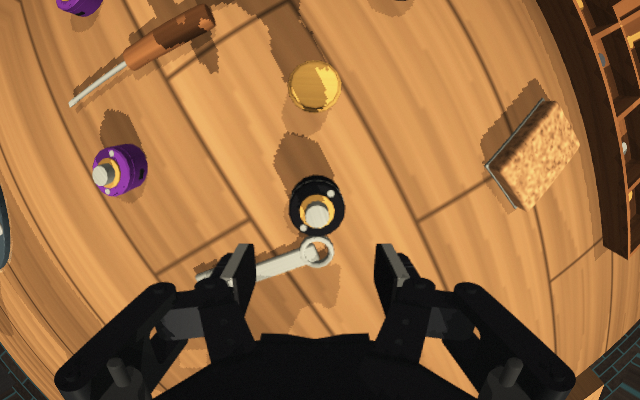

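The wrist view shows the button at (317,215), as predicted. The wrench lies behind the jaw line and is clear of both fingers.

>>> {"name": "send_rows", "arguments": {"commands": [{"delta_pos":[0.25,-0.2,-2.0],"yaw":0.0},{"delta_pos":[0.0,0.0,-3.0],"yaw":0.0},{"delta_pos":[0.0,0.0,0.0],"yaw":0.0}]}}

```text
t: 6.58
tcp_pos: [0.4623, -0.2571, 0.071]
tool_rot: [0.867, 0.498, 0.006, 0.003]
force: [-0.7, 0.1, 0.2]
finger_gap: 0.696
```

>>> {"name": "send_rows", "arguments": {"commands": [{"delta_pos":[-0.2,0.17,-2.0],"yaw":0.0},{"delta_pos":[0.0,0.0,-1.5],"yaw":0.0},{"delta_pos":[0.0,0.0,0.0],"yaw":0.0}]}}

```text
t: 6.95
tcp_pos: [0.463, -0.2575, 0.0387]
tool_rot: [0.867, 0.498, 0.007, 0.007]
force: [0.6, 0.2, 0.8]
finger_gap: 0.703
```

>>> {"name": "send_rows", "arguments": {"commands": [{"delta_pos":[-0.3,0.22,0.0],"yaw":0.0},{"delta_pos":[0.0,0.0,0.0],"yaw":0.0}]}}

```text
t: 7.2
tcp_pos: [0.4606, -0.2558, 0.0402]
tool_rot: [0.867, 0.498, 0.007, 0.008]
force: [0.3, 0.1, 0.4]
finger_gap: 0.702
```

>>> {"name": "send_rows", "arguments": {"commands": [{"delta_pos":[-0.05,0.05,-1.2],"yaw":0.0},{"delta_pos":[0.0,0.0,-1.0],"yaw":0.0},{"delta_pos":[0.0,0.0,-0.6],"yaw":0.0},{"delta_pos":[0.0,0.0,0.0],"yaw":0.0}]}}

```text
t: 7.7
tcp_pos: [0.4603, -0.2555, 0.0105]
tool_rot: [0.867, 0.498, 0.007, 0.009]
force: [-0.5, -0.2, 0.1]
finger_gap: 0.701
```

>>> {"name": "send_rows", "arguments": {"commands": [{"delta_pos":[0.0,0.0,0.0],"yaw":0.0},{"delta_pos":[0.0,0.0,0.0],"yaw":0.0},{"delta_pos":[0.0,0.0,0.0],"yaw":0.0},{"delta_pos":[0.0,0.0,0.0],"yaw":0.0}], "grip": 1, "force": 30}}

```text
t: 8.2
tcp_pos: [0.4601, -0.2554, 0.0106]
tool_rot: [0.867, 0.498, 0.007, 0.008]
force: [-0.5, -0.1, -1.6]
finger_gap: 0.502
```

>>> {"name": "send_rows", "arguments": {"commands": [{"delta_pos":[0.0,0.0,1.0],"yaw":0.0},{"delta_pos":[0.0,0.0,3.0],"yaw":0.0},{"delta_pos":[0.0,0.0,4.0],"yaw":0.0},{"delta_pos":[0.0,0.0,2.0],"yaw":0.0},{"delta_pos":[0.0,0.0,0.0],"yaw":0.0}]}}

```text
t: 8.82
tcp_pos: [0.4594, -0.2548, 0.1147]
tool_rot: [0.867, 0.498, 0.007, 0.008]
force: [0.0, 0.1, -2.2]
finger_gap: 0.504
```

Run:
```python
from h import *
s=manip.sense();print(s["t"],s["tcp_pos"],R.from_quat(s["tool_rot"]).as_matrix().round(3))
u,v=map(int,proj("side",s["tcp_pos"]));print(u,v,proj("side",s["tcp_pos"]))
im=manip.snapshot("side")
cv2.imwrite("pics/s1.png",cv2.resize(im[v-80:v+50,u-80:u+80],None,fx=4,fy=4,interpolation=cv2.INTER_CUBIC))
```

```text
8.825 [ 0.4594494  -0.25476428  0.1147202 ] [[ 0.504  0.863  0.02 ]
 [ 0.863 -0.504 -0.007]
 [ 0.004  0.021 -1.   ]]
403 137 (np.float64(403.47335330235956), np.float64(137.85994635593732))
```

View pics/s1.png

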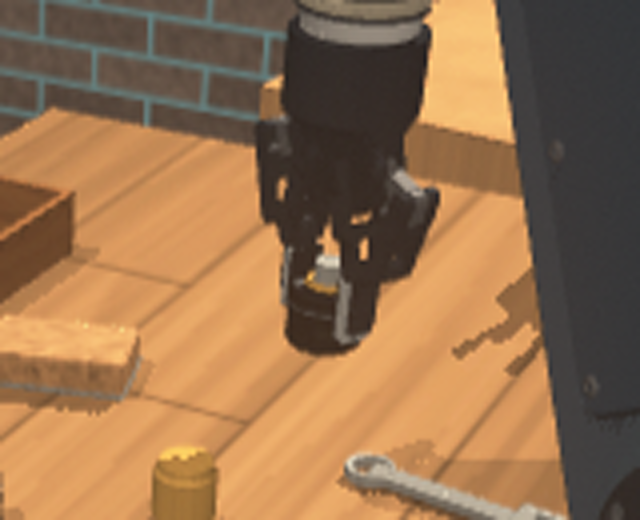

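The side view shows the switch held upright between the pads, with the wrench undisturbed. Next I'll carry it toward the lamp base.

>>> {"name": "send_rows", "arguments": {"commands": [{"delta_pos":[0.0,3.0,0.3],"yaw":0.0},{"delta_pos":[0.0,5.5,0.0],"yaw":0.0},{"delta_pos":[0.0,6.0,0.0],"yaw":0.0},{"delta_pos":[0.0,6.0,0.0],"yaw":0.0},{"delta_pos":[-0.4,6.0,0.0],"yaw":0.0},{"delta_pos":[-0.8,6.0,0.0],"yaw":0.0},{"delta_pos":[-0.8,5.5,0.0],"yaw":0.0},{"delta_pos":[-0.8,4.0,0.0],"yaw":0.0},{"delta_pos":[0.0,1.0,0.0],"yaw":0.0},{"delta_pos":[0.0,0.0,0.0],"yaw":0.0}]}}

```text
t: 10.12
tcp_pos: [0.4251, 0.1857, 0.1079]
tool_rot: [0.868, 0.496, 0.002, 0.005]
force: [-0.4, 0.5, -1.6]
finger_gap: 0.501
```

Run:
```python
from h import *
s=manip.sense();print(s["t"],s["tcp_pos"],s["finger_gap"],R.from_quat(s["tool_rot"]).as_matrix().round(3))
im=manip.snapshot("wrist");print(proj("wrist",[.4622,.222,.03],s))
cv2.imwrite("pics/w3.png",im)
```

```text
10.125 [0.42511705 0.18566663 0.10787894] 0.5009173790345447 [[ 0.508  0.861  0.008]
 [ 0.861 -0.508 -0.007]
 [-0.002  0.011 -1.   ]]
(np.float64(331.4868860013794), np.float64(142.7047764718256))
```

View pics/w3.png

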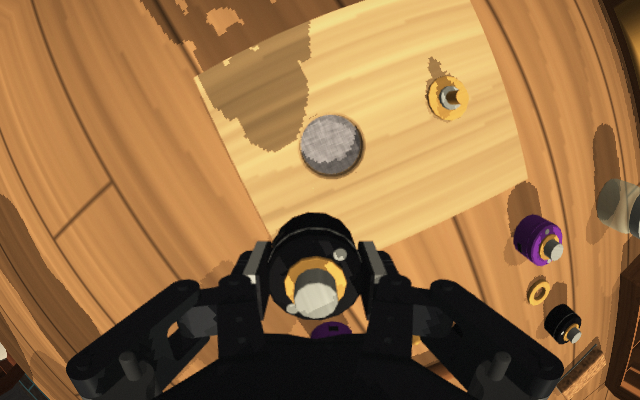

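The wrist view shows the recess at about (331,146) and the stub at (448,98). The held switch is in the foreground with its button at (317,300).

Run:
```python
from h import *
s=manip.sense();im=cv2.imread("pics/w3.png")
hsv=cv2.cvtColor(im,cv2.COLOR_BGR2HSV)
m=(hsv[...,1]<70).astype(np.uint8)[95:195,285:385]*255
m=cv2.morphologyEx(m,cv2.MORPH_CLOSE,np.ones((7,7)))
c=max(cv2.findContours(m,cv2.RETR_EXTERNAL,cv2.CHAIN_APPROX_NONE)[0],key=cv2.contourArea)[:,0]+[285,95]
c=cv2.convexHull(c.astype(np.int32))[:,0]
for z in (.018,.03):
    P=np.array([onz("wrist",*p,z,s)[:2] for p in c.astype(float)])
    A=np.c_[2*P,np.ones(len(P))];x=np.linalg.lstsq(A,(P**2).sum(1),rcond=None)[0]
    r=np.sqrt(x[2]+x[0]**2+x[1]**2);e=np.hypot(*(P-x[:2]).T)-r
    print(z,x[:2].round(4),r.round(4),e.std().round(4),e.min().round(4),e.max().round(4))
print("visual rim", onz("wrist",331.5,146,.03,s).round(4))
print("stub",onz("wrist",449,98,.05,s).round(4))
print("button",onz("wrist",317,300,s["tcp_pos"][2]+.0405,s).round(4))
mm=cv2.resize(cv2.cvtColor(m,cv2.COLOR_GRAY2BGR),None,fx=3,fy=3,interpolation=0)
cv2.imwrite("pics/m.png",np.hstack([cv2.resize(im[95:195,285:385],None,fx=3,fy=3),mm]))
```

```text
0.018 [0.4608 0.2196] 0.0222 0.0001 -0.0003 0.0006
0.03 [0.4607 0.2209] 0.0211 0.0001 -0.0002 0.0005
visual rim [0.4608 0.2193 0.03  ]
stub [0.5485 0.2113 0.05  ]
button [0.4256 0.1843 0.1484]
```

View pics/m.png

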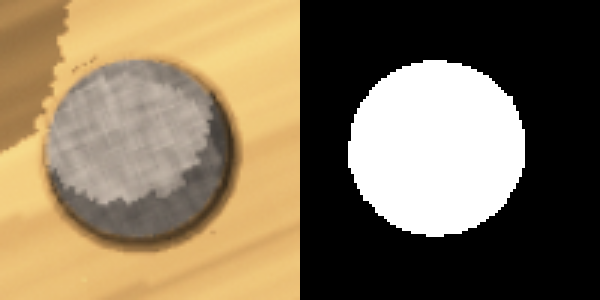

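The recess floor fit gives (0.461, 0.2195) with a radius of 22.2 mm, close to the expected 23 mm. The rim estimate agrees.

>>> {"name": "send_rows", "arguments": {"commands": [{"delta_pos":[1.8,1.75,0.0],"yaw":0.0},{"delta_pos":[1.75,1.75,-1.0],"yaw":0.0},{"delta_pos":[0.0,0.0,-2.0],"yaw":0.0},{"delta_pos":[0.0,0.0,-1.5],"yaw":0.0},{"delta_pos":[0.0,0.0,0.0],"yaw":0.0}]}}

```text
t: 10.8
tcp_pos: [0.4637, 0.2135, 0.0604]
tool_rot: [0.872, 0.49, 0.0, 0.005]
force: [0.4, 0.7, -1.8]
finger_gap: 0.502
```

>>> {"name": "send_rows", "arguments": {"commands": [{"delta_pos":[-0.35,0.7,-0.5],"yaw":0.0},{"delta_pos":[0.0,0.0,-0.5],"yaw":0.0},{"delta_pos":[0.0,0.0,0.0],"yaw":0.0}]}}

```text
t: 11.18
tcp_pos: [0.4602, 0.2203, 0.0506]
tool_rot: [0.872, 0.49, 0.001, 0.005]
force: [0.7, -0.4, -2.1]
finger_gap: 0.503
```

>>> {"name": "send_rows", "arguments": {"commands": [{"delta_pos":[0.0,0.0,-0.6],"yaw":0.0},{"delta_pos":[0.0,0.0,-0.3],"yaw":0.0}]}}

```text
t: 11.42
tcp_pos: [0.4607, 0.2205, 0.0417]
tool_rot: [0.872, 0.49, 0.002, 0.006]
force: [0.9, -0.4, -1.9]
finger_gap: 0.499
```

>>> {"name": "send_rows", "arguments": {"commands": [{"delta_pos":[0.0,0.0,-0.2],"yaw":0.0}]}}

```text
t: 11.55
tcp_pos: [0.4607, 0.2205, 0.0395]
tool_rot: [0.872, 0.49, 0.002, 0.006]
force: [-0.6, 0.1, -1.4]
finger_gap: 0.501
```

>>> {"name": "send_rows", "arguments": {"commands": [{"delta_pos":[0.0,0.0,-0.2],"yaw":0.0}]}}

```text
t: 11.68
tcp_pos: [0.4607, 0.2206, 0.0374]
tool_rot: [0.872, 0.49, 0.002, 0.006]
force: [-1.2, -1.0, -1.7]
finger_gap: 0.505
```

The underside is now about 3 mm below the rim with no contact force, so it's entering the recess.

>>> {"name": "send_rows", "arguments": {"commands": [{"delta_pos":[0.0,0.0,-0.2],"yaw":0.0},{"delta_pos":[0.0,0.0,-0.2],"yaw":0.0}]}}

```text
t: 11.92
tcp_pos: [0.4608, 0.2206, 0.0331]
tool_rot: [0.872, 0.49, 0.002, 0.006]
force: [0.2, 0.2, -1.6]
finger_gap: 0.5
```

>>> {"name": "send_rows", "arguments": {"commands": [{"delta_pos":[0.0,0.0,-0.2],"yaw":0.0}]}}

```text
t: 12.05
tcp_pos: [0.4609, 0.2206, 0.031]
tool_rot: [0.872, 0.49, 0.002, 0.006]
force: [0.4, 0.5, -1.9]
finger_gap: 0.503
```

>>> {"name": "send_rows", "arguments": {"commands": [{"delta_pos":[0.0,0.0,-0.15],"yaw":0.0}]}}

```text
t: 12.18
tcp_pos: [0.4608, 0.2206, 0.0294]
tool_rot: [0.872, 0.49, 0.002, 0.006]
force: [0.1, -0.5, -1.4]
finger_gap: 0.505
```

>>> {"name": "send_rows", "arguments": {"commands": [{"delta_pos":[0.0,0.0,-0.1],"yaw":0.0}]}}

```text
t: 12.3
tcp_pos: [0.4608, 0.2205, 0.0286]
tool_rot: [0.872, 0.49, 0.002, 0.006]
force: [-1.5, -0.4, 8.4]
finger_gap: 0.503
```

>>> {"name": "send_rows", "arguments": {"commands": [{"delta_pos":[0.0,0.0,-0.1],"yaw":0.0}]}}

```text
t: 12.42
tcp_pos: [0.4607, 0.2205, 0.0286]
tool_rot: [0.872, 0.49, 0.002, 0.006]
force: [-3.0, -0.5, 12.9]
finger_gap: 0.505
```

It contacted at exactly the seated height (TCP 0.0286, expected 0.0285). I'll release it, rise and shut the fingers.

>>> {"name": "send_rows", "arguments": {"commands": [{"delta_pos":[0.0,0.0,0.05],"yaw":0.0},{"delta_pos":[0.0,0.0,0.0],"yaw":0.0},{"delta_pos":[0.0,0.0,0.0],"yaw":0.0},{"delta_pos":[0.0,0.0,2.0],"yaw":0.0},{"delta_pos":[0.0,0.0,4.0],"yaw":0.0},{"delta_pos":[0.0,0.0,2.0],"yaw":0.0},{"delta_pos":[0.0,0.0,0.0],"yaw":0.0}], "grip": -0.4}}

```text
t: 13.3
tcp_pos: [0.461, 0.2205, 0.1108]
tool_rot: [0.872, 0.49, 0.002, 0.006]
force: [-0.1, 0.4, -0.0]
finger_gap: 0.702
```

>>> {"name": "send_rows", "arguments": {"commands": [{"delta_pos":[-1.5,-3.0,1.0],"yaw":0.0},{"delta_pos":[-1.5,-2.5,0.0],"yaw":0.0},{"delta_pos":[0.0,0.0,0.0],"yaw":0.0},{"delta_pos":[0.0,0.0,0.0],"yaw":0.0}], "grip": 1}}

```text
t: 13.8
tcp_pos: [0.4301, 0.1648, 0.1183]
tool_rot: [0.872, 0.49, 0.001, 0.005]
force: [0.4, -0.4, -0.4]
finger_gap: -0.001
```

Run:
```python
from h import *
s=manip.sense();print(s["t"],s["tcp_pos"],s["finger_gap"],R.from_quat(s["tool_rot"]).as_matrix().round(3))
im=manip.snapshot("wrist")
u,v=proj("wrist",[.4608,.2195,.069],s);print(u,v)
x0,y0=int(u)-70,max(0,int(v)-70);print(x0,y0)
cv2.imwrite("pics/w4.png",cv2.resize(im[y0:y0+140,x0:x0+140],None,fx=4,fy=4,interpolation=cv2.INTER_CUBIC))
```

```text
13.8 [0.43007807 0.16475876 0.11827185] -0.0013984418450839183 [[ 0.52   0.854  0.007]
 [ 0.854 -0.52  -0.008]
 [-0.004  0.01  -1.   ]]
309.3608856646672 126.29238886893158
239 56
```

View pics/w4.png

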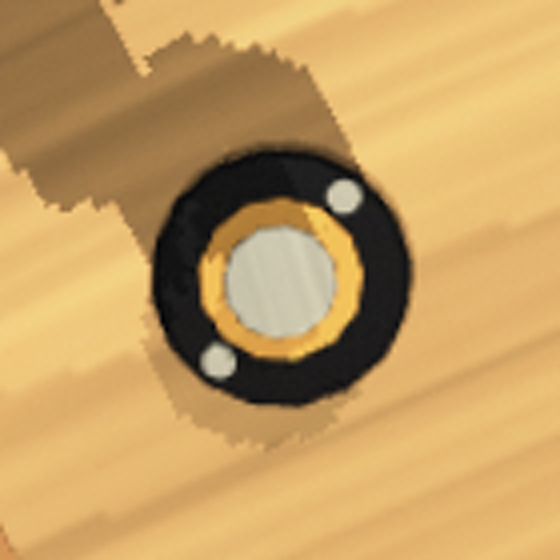

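The switch sits upright in the recess. The button is at pixel (309.2,126.2) against a predicted (309.4,126.3). I'll press it there now.

>>> {"name": "send_rows", "arguments": {"commands": [{"delta_pos":[1.55,2.75,0.0],"yaw":0.0},{"delta_pos":[1.5,2.7,0.0],"yaw":0.0},{"delta_pos":[0.0,0.0,-2.0],"yaw":0.0},{"delta_pos":[0.0,0.0,-1.0],"yaw":0.0},{"delta_pos":[0.0,0.0,0.0],"yaw":0.0}]}}

```text
t: 14.48
tcp_pos: [0.4638, 0.2246, 0.0859]
tool_rot: [0.871, 0.492, 0.002, 0.005]
force: [0.4, -0.3, 0.2]
finger_gap: 0.0
```

>>> {"name": "send_rows", "arguments": {"commands": [{"delta_pos":[-0.3,-0.5,0.0],"yaw":0.0},{"delta_pos":[0.0,0.0,-0.6],"yaw":0.0},{"delta_pos":[0.0,0.0,-0.4],"yaw":0.0},{"delta_pos":[0.0,0.0,0.0],"yaw":0.0}]}}

```text
t: 14.98
tcp_pos: [0.461, 0.2188, 0.0763]
tool_rot: [0.871, 0.491, 0.003, 0.005]
force: [0.6, 0.5, 1.3]
finger_gap: -0.003
```

>>> {"name": "send_rows", "arguments": {"commands": [{"delta_pos":[0.0,0.05,-0.4],"yaw":0.0},{"delta_pos":[0.0,0.0,-0.2],"yaw":0.0},{"delta_pos":[0.0,0.0,-0.1],"yaw":0.0},{"delta_pos":[0.0,0.0,-0.1],"yaw":0.0},{"delta_pos":[0.0,0.0,-0.1],"yaw":0.0}]}}

```text
t: 15.6
tcp_pos: [0.4614, 0.2194, 0.0679]
tool_rot: [0.871, 0.491, 0.003, 0.006]
force: [-0.5, -0.2, 7.5]
finger_gap: -0.003
```

>>> {"name": "send_rows", "arguments": {"commands": [{"delta_pos":[0.0,0.0,-0.1],"yaw":0.0},{"delta_pos":[0.0,0.0,-0.12],"yaw":0.0}]}}

```text
t: 15.85
tcp_pos: [0.4614, 0.2194, 0.0673]
tool_rot: [0.871, 0.491, 0.003, 0.006]
force: [-0.8, -0.8, 8.6]
finger_gap: 0.003
```

>>> {"name": "send_rows", "arguments": {"commands": [{"delta_pos":[0.0,0.0,-0.14],"yaw":0.0},{"delta_pos":[0.0,0.0,-0.14],"yaw":0.0}]}}

```text
t: 16.1
tcp_pos: [0.4614, 0.2194, 0.0666]
tool_rot: [0.871, 0.491, 0.004, 0.006]
force: [-1.9, -1.0, 10.3]
finger_gap: -0.001
```

>>> {"name": "send_rows", "arguments": {"commands": [{"delta_pos":[0.0,0.0,-0.14],"yaw":0.0}]}}

```text
t: 16.23
tcp_pos: [0.4613, 0.2194, 0.0663]
tool_rot: [0.871, 0.492, 0.004, 0.006]
force: [-1.9, -0.1, 10.1]
finger_gap: 0.0
```

>>> {"name": "send_rows", "arguments": {"commands": [{"delta_pos":[0.0,0.0,-0.14],"yaw":0.0}]}}

```text
t: 16.35
tcp_pos: [0.4614, 0.2194, 0.0659]
tool_rot: [0.871, 0.492, 0.004, 0.006]
force: [-1.3, -0.8, 9.1]
finger_gap: 0.005
```

>>> {"name": "send_rows", "arguments": {"commands": [{"delta_pos":[0.0,0.0,-0.14],"yaw":0.0},{"delta_pos":[0.0,0.0,-0.14],"yaw":0.0}]}}

```text
t: 16.6
tcp_pos: [0.4614, 0.2194, 0.0649]
tool_rot: [0.871, 0.492, 0.005, 0.007]
force: [-1.3, -1.1, 6.5]
finger_gap: 0.0
```

>>> {"name": "send_rows", "arguments": {"commands": [{"delta_pos":[0.0,0.0,-0.14],"yaw":0.0},{"delta_pos":[0.0,0.0,-0.12],"yaw":0.0}]}}

```text
t: 16.85
tcp_pos: [0.4614, 0.2194, 0.0638]
tool_rot: [0.871, 0.492, 0.005, 0.007]
force: [-2.0, -0.9, 7.0]
finger_gap: -0.002
```

>>> {"name": "send_rows", "arguments": {"commands": [{"delta_pos":[0.0,0.0,-0.14],"yaw":0.0},{"delta_pos":[0.0,0.0,-0.14],"yaw":0.0}]}}

```text
t: 17.1
tcp_pos: [0.4614, 0.2194, 0.0629]
tool_rot: [0.871, 0.492, 0.006, 0.007]
force: [-1.7, -1.1, 11.7]
finger_gap: 0.004
```

It clicked: the force peaked at 10.3 N, fell to 6.5 N, and rose to 11.7 N at about 6 mm. I'll release, back off and check.

>>> {"name": "send_rows", "arguments": {"commands": [{"delta_pos":[0.0,0.0,0.3],"yaw":0.0},{"delta_pos":[0.0,0.0,0.3],"yaw":0.0},{"delta_pos":[0.0,0.0,0.5],"yaw":0.0},{"delta_pos":[0.0,0.0,3.0],"yaw":0.0},{"delta_pos":[0.0,0.0,5.0],"yaw":0.0},{"delta_pos":[-1.5,-4.0,3.0],"yaw":0.0},{"delta_pos":[-1.5,-5.0,0.0],"yaw":0.0},{"delta_pos":[0.0,-5.0,0.0],"yaw":0.0},{"delta_pos":[0.0,0.0,0.0],"yaw":0.0},{"delta_pos":[0.0,0.0,0.0],"yaw":0.0}]}}

```text
t: 18.35
tcp_pos: [0.4319, 0.0764, 0.1893]
tool_rot: [0.87, 0.493, 0.008, 0.009]
force: [0.3, 0.4, -1.6]
finger_gap: -0.0
```

Run:
```python
from h import *
s=manip.sense();print(s["t"],s["tcp_pos"],s["force"])
print(proj("side",[.4608,.2195,.069]),proj("side",[.4608,.2195,.0605]))
cv2.imwrite("pics/s2.png",manip.snapshot("side"))
a=cv2.imread("pics/s2.png")[120:360,170:450]
cv2.imwrite("pics/s2c.png",cv2.resize(a,None,fx=2.5,fy=2.5,interpolation=cv2.INTER_CUBIC))
```

```text
18.35 [0.43194848 0.07640046 0.18927156] [ 0.31806366  0.38451968 -1.59455897]
(np.float64(286.90372778290657), np.float64(271.4372685029984)) (np.float64(287.1405465366041), np.float64(275.3235986379296))
```

View pics/s2c.png

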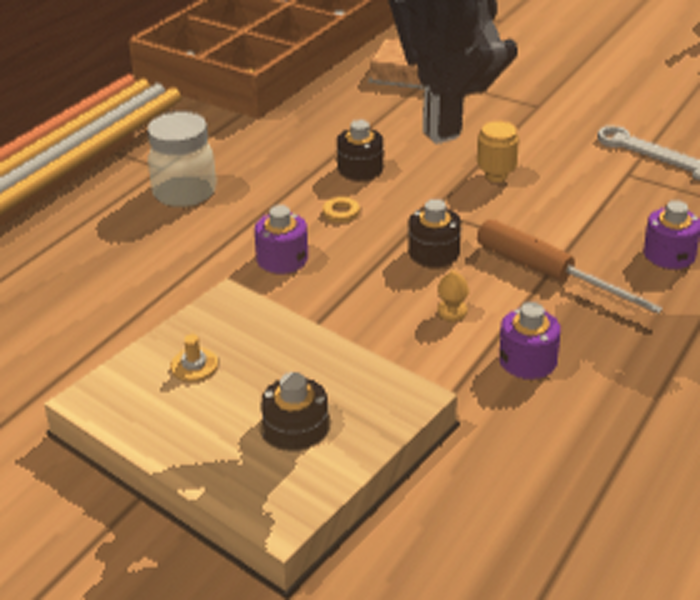

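The side view shows the switch upright in the recess with its button up: top at about (287,270.5), where an up button would be (286.9,271.4) and a fully depressed one (287,275). The other objects are where they were, so I'm handing in.

```bash
python3 -c "
from station import manip
print(manip.sign_off())"
```

```text
the job is handed in; nothing more can be done
None
```

The stiff switch is in the lamp base recess. I pressed it there until it clicked, and it sprang back up. The job took about 18 s of the 64 s allowed.

- **Finding it:** I pressed the black switch next to the wrench first. Its force peaked at about 10.4 N, fell to about 6 N, then rose to 11 N at about 6.5 mm of travel. That can only be the stiff one, so I left the other two black switches unpressed and untouched.
- **Setting it home:** It went into the recess without touching the rim and met the floor at the expected height (tool at 28.6 mm, expected 28.5 mm).
- **Pressing it there:** The force peaked at 10.3 N, fell to 6.5 N, then rose to 11.7 N at about 6 mm of travel. No force reading on a button passed 12 N (the limit is 22 N).
- **Last checks:** The final side view shows the switch upright and seated with its button up, within about 1 pixel of the predicted position. The two light switches, the look-alikes and the other things in the cropped view looked unmoved, and the arm was clear.

No check failed or disagreed.

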